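# Fit a spring channel nut post in the strut rail

### The arm

A 6-joint arm with a two-finger parallel gripper is mounted at the origin on a cart in front of the work surface, level with it; the furniture and walls round the work are solid. World frame = base frame: x ahead of the robot, y to its left, z up, the work surface at z = 0. Lengths are in m, angles in rad, forces in N, time in s.
With the tool pointing down it reaches from about 0.35 to 0.975 m from the base axis. Payload 4.9 kg.
Tool frame: the origin (TCP) lies at the very end of the fingers, on their centre line; the grasp point (between the pads) lies 19 mm behind it; y points along the fingers, z is the direction in which the jaws open and shut, and the axes are right-handed (so a half turn about y gives the same grasp; the last joint's range is limited). The gripper opens to 85 mm and grips with 20 to 120 N. Pads are 22 mm wide; open, the fingers measure 114 mm over their backs; the gripper's body (76 mm by 85 mm) begins 54 mm behind the grasp point. The pads swing forward as they close: fully open they stand 13 mm farther back than shut.
Start: joints at [-1.404, 0.053, 1.613, -0, 1.476, -0.119], TCP at [0.176, -0.6, 0.231] pointing down, gripper open.
Joint ranges: [-3.01, 3.01], [-1.01, 2.22], [0.06, 2.58], [-1.02, 4.17], [0.09, 2.62], [-3.14, 3.14]. Speed limits (rad/s): [2.57, 2.57, 3.14, 3.14, 3.14, 3.14].

### API

Orientations are given as a rotation vector (axis times angle).
In Python, from station import monitor, viewer, ticket gives the robot as it stands.
- The arm moves only by the tool servo_tool, never from a script. Its argument "commands" is one flat list of numbers, 7 for each row, row after row: the turn, a rotation vector about the tool's x, y, z in rad, then the shift along the tool's x, y, z in cm, then the opening, from 0 (shut) to 1 (fully open). In form: [rx, ry, rz, dx, dy, dz, claw, rx, ry, rz, dx, dy, dz, claw, ...]. A call has 1 to 20 rows; each row shifts and turns the pose as measured when the row begins, along the tool's axes as they then stand; what a row does not reach is not made up. A row lasts 1/10 s, in which the tool goes at most 50 mm and 8.59 degrees, less where a joint would pass 70% of its speed; a pose out of reach is approached as far as the arm can. A call is refused whole if a number of a shift passes 5 or a number of a turn 0.15, either way. A call with a gripper value outside its range is refused whole. The fingers move at their own pace and stop on an object; "grip_force" is the grip in N (left out, the last holds). Time passes only in rows, so rows that do not move let the fingers close. It gives the time, the measured TCP pose, the force and the opening at its end, in the units of the state.
- monitor.get_obs(): the state, without advancing time (a new reading comes with each control period).
- viewer.get_image(name): name is "scene" or "top" or "wrist"; returns a dict with "frame" (384x512x3 uint8, red, green, blue), "depth" (384x512 float32, m along the optical axis (not along the pixel's ray), 0 where there is no reading), "camera_matrix" (3x3 intrinsics, pixels), "cam_to_world" (4x4, takes a point from camera to world coordinates). Camera axes: x right, y down, z forward; pixel columns grow to the right and rows downward; lengths in m; the calibration is good to about 2 mm. A picture is of the moment at which its call begins.
- ticket.finish_job(): hands the job in, once; it reports no verdict.
The state is a dict: "t": time; "q": joint angles; "dq": joint speeds; "effort": joint torques, N m; "tool_pos": TCP position; "tool_rot": TCP orientation; "contact_force": force on the tool from outside, world axes, zero at the start; "wrist_torque": the same for the moment, N m; "opening": finger opening in m.
Only numpy, scipy, OpenCV 4.12 (cv2) and the standard library are available. Lean on these libraries where they do the work, as an engineer would, in place of code of your own. Each camera call takes 0.05 s, during which the arm holds its last target.

### The job

The strut rail lacks its middle guide post: take the long hexagonal post with its spring channel nut from the wooden block, lower the nut lengthwise into the rail's slot midway between the two fitted posts, press it gently down against its spring until the nut is under the lips, and turn it a quarter turn clockwise seen from above. Then let the spring lift it so that both grooves catch the lips, and leave it standing straight and crosswise like its neighbours. Feel your way in and never push it against the rail with more than 20 N; leave the short post and everything else where they are.

Things in the scene. Friction and masses are not known exactly. Their poses are not given: they have to be found in the camera images.
- long_post: Loose plain steel post, 0.16 kg, to be fitted. Its foot is a nut bar 35 x 20 mm, 10.5 mm thick; origin at the centre of the bar's underside, x along its 35 mm, y across, z up. A conical coil spring (16 mm across, 11 mm at its lower end) hangs under it to 31 mm below the origin; it gives 0.8 N per mm and is solid after 11.7 mm. It starts upright in a bore of the block, the bar on the block's top. A half turn about z changes nothing.
- post_top (a point): Centre of the long post's top, 70.5 mm over the post's origin. The hexagonal post is 17 mm across flats and 60 mm tall from the bar's top upward; one pair of flats faces the bar's +y and -y. Axes as the post's.
- nut_grooves (a point): Point on the long post's axis 6.5 mm over its origin: the floor of the two grooves in the bar's top, 4 mm deep, along the bar's y, 10.2 to 14.5 mm each side of the middle. The +x-y and -x+y corners of the bar are rounded (17.5 mm from the axis), so in the rail it turns only clockwise from above; the square corners stop it 3 degrees past a quarter turn.
- rail: Fixed rail; this is the pose of its 95 x 360 x 8 mm grey base plate: origin under its centre, y along, x across, z up. On it a steel strut channel 41 x 41 x 300 mm, slot upward, bolted through slotted holes: it may sit up to 8 mm to either side (x) and, on shims, up to 3 mm higher than the heights given here. Posts like the loose one stand in it at y = +-95 mm, tops at z = 106 mm; the free place is y = 0.
- rail_mid (a point): Nominal middle of the slot's mouth, on the plate's centre line midway between the fitted posts, 49 mm over the table: the channel's top (real one: up to 8 mm aside across, up to 3 mm higher). Slot 22 mm wide, edges square; inside floor 38.5 mm below the top, inner walls 18 mm from the slot's middle.
- rail_lips (a point): Nominal slot middle at the lips' lower edges, z = 42 mm (same play); lips 2.5 mm thick. Nominal heights of the nut's origin, plus 0 to 3 mm for the shims: its spring touches the floor at z = 41.5 mm; it can turn under 31.5 mm; its spring is solid at 29.8 mm; both grooves caught on the lips 35.5 mm; turned but not caught 31.5 mm or less.
- short_post: Not to be used: the same nut and spring with a post only 25 mm tall, in the other bore of the block. Origin under its nut bar.
- block: Fixed wooden block, 56 x 130 mm, 45 mm tall, long side along its y; origin under its centre; two bores 23 mm wide at y = +-31 mm hold the long and the short post, either way round.
- gauge_block: Bystander: steel setting gauge 30 x 60 x 42 mm, origin under its centre.
- spanner: Bystander: flat spanner 154 mm long along its y, 8 mm thick, origin under its centre.
- caliper: Bystander: slide caliper 200 mm long along its y, 12 mm thick, origin under its centre.
- glue_can: Bystander: tin 69 mm across, 76 mm tall, origin under its centre.

How it is judged:
On the way, in this order (a step that is already met when the one before it is completed fails the run):
1. the nut lies lengthwise in the slot near the middle of the rail, pressed down under the lips (z of long_post in the frame of rail between 0.025 and 0.0347 m and x of long_post in the frame of rail between -0.0105 and 0.0105 m and y of long_post in the frame of rail between -0.015 and 0.015 m and angle between the x axis of long_post and the y axis of rail, either way round below 0.2 rad), for 0.1 s.
2. the nut is turned crosswise under the lips (angle between the x axis of long_post and the x axis of rail, either way round below 0.2 rad and z of long_post in the frame of rail below 0.0397 m and x of long_post in the frame of rail between -0.0105 and 0.0105 m), for 0.1 s.
At the end, for the whole second after the job is handed in: The long post's nut is caught with both grooves on the lips (origin 35.0 to 39.7 mm over the base plate's underside), crosswise within 5 degrees, in the slot (within 10.5 mm of the plate's centre line), within 10 mm of midway between the fitted posts, upright within 3.4 degrees and at rest (z of long_post in the frame of rail between 0.035 and 0.0397 m and x of long_post in the frame of rail between -0.0105 and 0.0105 m and y of long_post in the frame of rail between -0.01 and 0.01 m and angle between the x axis of long_post and the x axis of rail, either way round below 0.09 rad and angle between long_post's own z axis and vertical below 0.06 rad and linear speed of long_post below 0.01 m/s); the robot touches nothing.
It fails at once if the long post is forced against the rail with more than 20 N (contact force between long_post and rail above 20 N).
It fails at once if the short post or a bystander is moved more than 20 mm (distance of any of short_post, gauge_block, spanner, caliper, glue_can from where it was at the start of the episode above 0.02 m).
It also fails if it takes over 67 s, if anything falls off the work surface, if the arm or the gripper's body presses on something with over 40 N, if the wrist force passes 120 N, or if a joint passes its speed limit or range.

## Working session

There is one attempt and no reset: what is moved stays moved. The work goes in short steps, Python scripts to look and compute and a tool call to move; the robot and the scene stay as the last step left them, time stands still between calls to the robot, and variables do not carry over. Pictures are saved under pics/ and viewed, and the job is handed in when it is done.

Besides the shell and the picture viewer there is one more tool, called after ">>>" as a command line: name --argument value ..., lists and objects as JSON in quotes. servo_tool: Moves the arm, as the interface text tells. Its arguments: {"type":"object","properties":{"commands":{"type":"array","items":{"type":"number"}},"grip_force":{"type":"number"}},"required":["commands"]}

```bash
mkdir -p pics; ls
cat > h.py <<'E'
import numpy as np, cv2
from scipy.spatial.transform import Rotation as R
from station import monitor, viewer, ticket
def grab(n,tag):
    d=viewer.get_image(n); np.savez(f'pics/{tag}.npz',**d); cv2.imwrite(f'pics/{tag}.png',d['frame'][:,:,::-1]); return d
def load(tag): return dict(np.load(f'pics/{tag}.npz'))
def ray(d,u,v,z):
    K=d['camera_matrix'];T=d['cam_to_world']
    r=T[:3,:3]@np.array([(u-K[0,2])/K[0,0],(v-K[1,2])/K[1,1],1]);o=T[:3,3]
    return o+r*(z-o[2])/r[2]
def cloud(d):
    K=d['camera_matrix'];T=d['cam_to_world'];D=d['depth']
    v,u=np.mgrid[:D.shape[0],:D.shape[1]]
    P=np.stack([(u-K[0,2])/K[0,0]*D,(v-K[1,2])/K[1,1]*D,D],-1)
    return P@T[:3,:3].T+T[:3,3]
E
python3 - <<'E'
from h import *
o=monitor.get_obs()
for k,v in o.items(): print(k,np.round(v,4))
print(R.from_rotvec(o['tool_rot']).as_matrix().round(3))
for n in ['scene','top','wrist']:
    d=grab(n,n+'0'); print(n,d['cam_to_world'].round(3).tolist(),d['camera_matrix'].round(1).tolist())
E
```

```text
pics
t 0.0
q [-1.404   0.0533  1.6143  0.      1.476  -0.119 ]
dq [ 0.0013 -0.0004 -0.0007 -0.001  -0.0014  0.0009]
effort [-1.20000e-03 -3.93680e+01 -3.70177e+01 -1.00000e-04  7.10000e-03
  0.00000e+00]
tool_pos [ 0.1761 -0.599   0.23  ]
tool_rot [-0.2975  2.0704 -2.066 ]
contact_force [-0.3439 -0.5041 -0.2788]
wrist_torque [0.0726 0.011  0.0137]
opening 0.0853
[[-0.959 -0.     0.282]
 [-0.282  0.002 -0.959]
 [-0.    -1.    -0.002]]
scene [[-0.574, -0.449, 0.685, -0.114], [-0.819, 0.318, -0.478, 0.561], [-0.003, -0.835, -0.55, 0.64], [0.0, 0.0, 0.0, 1.0]] [[394.9, 0.0, 254.3], [0.0, 394.9, 193.1], [0.0, 0.0, 1.0]]
top [[-0.003, -0.981, 0.193, 0.378], [-1.0, 0.003, -0.003, 0.103], [0.003, -0.193, -0.981, 0.939], [0.0, 0.0, 0.0, 1.0]] [[356.4, 0.0, 255.8], [0.0, 356.4, 192.6], [0.0, 0.0, 1.0]]
wrist [[0.283, -0.916, -0.285, 0.248], [-0.959, -0.271, -0.082, -0.578], [-0.002, 0.297, -0.955, 0.372], [0.0, 0.0, 0.0, 1.0]] [[326.2, 0.0, 249.8], [0.0, 326.2, 189.2], [0.0, 0.0, 1.0]]
```

View pics/scene0.png

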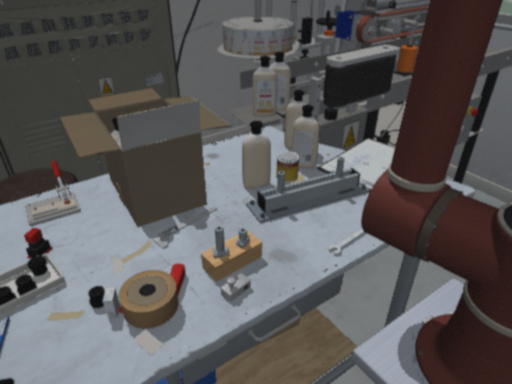

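View pics/top0.png

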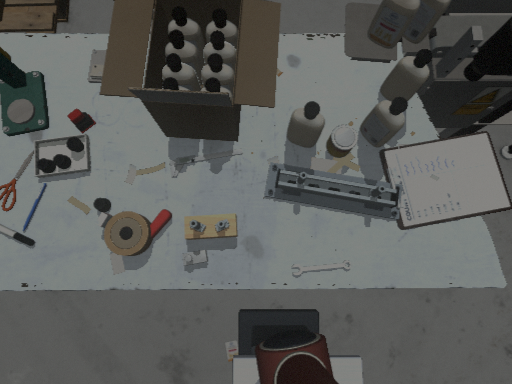

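Run:
```python
import cv2,numpy as np
a=cv2.imread('pics/top0.png')
b=cv2.resize(a[205:270,170:260],None,fx=7,fy=7,interpolation=2)
c=cv2.resize(a[155:225,255:410],None,fx=5,fy=5,interpolation=2)
cv2.imwrite('pics/c1.png',b);cv2.imwrite('pics/c2.png',c)
a=cv2.imread('pics/scene0.png')
cv2.imwrite('pics/c3.png',cv2.resize(a[140:300,190:370],None,fx=4,fy=3.7,interpolation=2))
from h import *
d=load('top0');P=cloud(d)
def st(m,n): print(n,P[m].mean(0).round(4),m.sum())
m=(P[...,2]>0.02)&(P[...,2]<0.2)
for (u0,u1,v0,v1,n) in [(180,245,205,245,'block'),(262,410,160,225,'rail')]:
    for zl,zh in [(0.003,0.03),(0.03,.053),(.053,.07),(.07,.1),(.1,.13)]:
        mm=np.zeros(m.shape,bool);mm[v0:v1,u0:u1]=1
        mm&=(P[...,2]>zl)&(P[...,2]<zh)
        if mm.sum()>3:
            st(mm,(n,zl,zh)); print(cv2.minAreaRect(P[mm][:,:2].astype(np.float32)*1000),np.percentile(P[mm][:,2],[5,50,95]))
```

```text
('block', 0.003, 0.03) [0.455  0.2011 0.0142] 65
((471.7529296875, 207.44580078125), (92.93254852294922, 161.6801300048828), 5.643543243408203) [0.00337722 0.01291797 0.02837238]
('block', 0.03, 0.053) [0.469  0.215  0.0441] 995
((470.34088134765625, 216.22454833984375), (56.4285774230957, 130.13206481933594), 3.5581610202789307) [0.04092218 0.0440177  0.04890718]
('block', 0.053, 0.07) [0.4679 0.2106 0.0559] 64
((466.5639953613281, 216.91793823242188), (25.29053497314453, 96.42838287353516), 10.5253267288208) [0.0532072  0.05507936 0.06367823]
('block', 0.07, 0.1) [0.4694 0.2    0.0796] 65
((469.7734375, 215.61343383789062), (17.1142578125, 77.01423645019531), 2.7219650745391846) [0.07228396 0.07888103 0.09037916]
('block', 0.1, 0.13) [0.4681 0.2454 0.113 ] 54
((468.81719970703125, 246.09854125976562), (16.60045623779297, 16.241413116455078), 39.21388626098633) [0.10352909 0.11399782 0.11711372]
('rail', 0.003, 0.03) [ 0.5691 -0.1331  0.0089] 4160
((564.5099487304688, -117.05555725097656), (400.7047119140625, 175.19717407226562), 89.78157043457031) [0.00369183 0.00771971 0.01663788]
('rail', 0.03, 0.053) [ 0.5628 -0.1073  0.0481] 1099
((567.5995483398438, -105.92994689941406), (311.7777404785156, 42.445045471191406), 79.71794891357422) [0.03474739 0.04997549 0.05259498]
('rail', 0.053, 0.07) [ 0.5615 -0.12    0.0555] 139
((566.8533935546875, -105.66656494140625), (310.48834228515625, 40.180519104003906), 79.98150634765625) [0.05309358 0.05403875 0.06504055]
('rail', 0.07, 0.1) [ 0.5592 -0.1244  0.0849] 61
((565.1675415039062, -105.34638214111328), (206.90052795410156, 14.479790687561035), 79.59363555908203) [0.071569   0.08479147 0.09875937]
('rail', 0.1, 0.13) [ 0.5665 -0.1069  0.1073] 98
((566.7322998046875, -105.54222869873047), (206.45252990722656, 17.98760986328125), 80.12427520751953) [0.10207955 0.10767806 0.1097795 ]
```

View pics/c1.png

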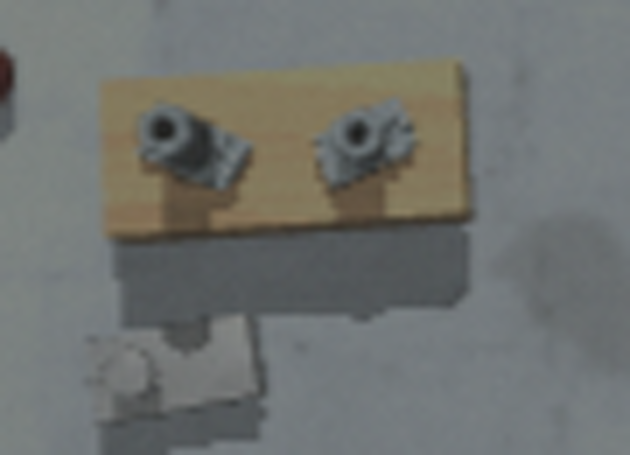

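View pics/c2.png

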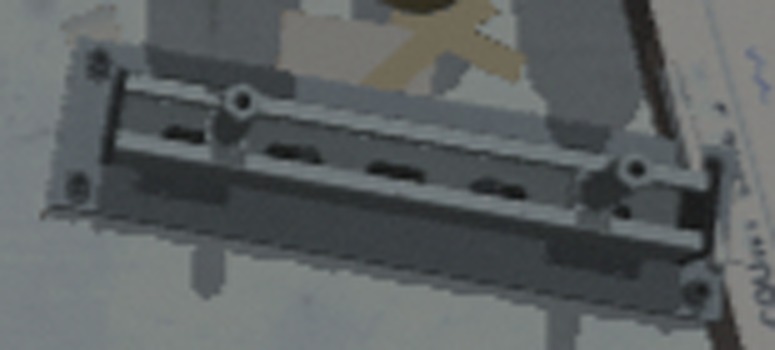

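View pics/c3.png

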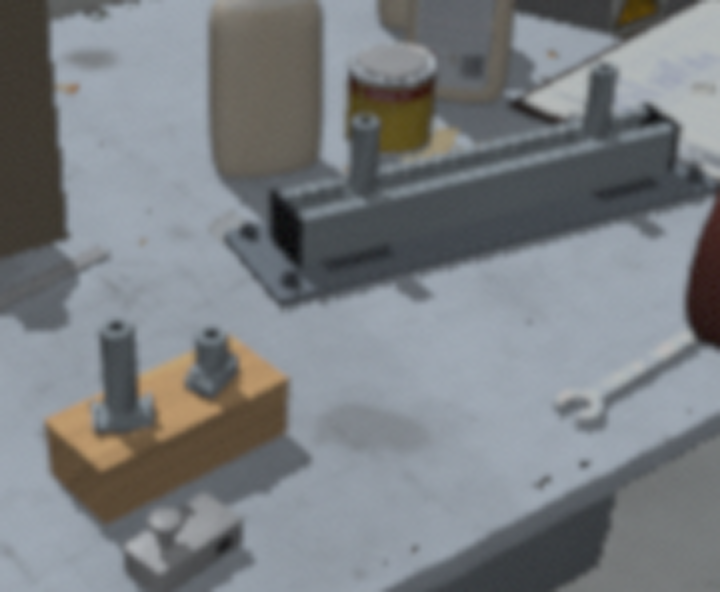

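>>> servo_tool --commands '[0,0.01,0,-4,-0.15,-2.8,1,0,0.01,0,-4,-0.15,-2.8,1,0,0.01,0,-4,-0.15,-2.8,1,0,0.01,0,-4,-0.15,-2.8,1,0,0.01,0,-4,-0.15,-2.8,1,0,0.01,0,-4,-0.15,-2.8,1,0,0.01,0,-4,-0.15,-2.8,1,0,0.01,0,-4,-0.15,-2.8,1,0,0.01,0,-4,-0.15,-2.8,1,0,0.01,0,-4,-0.15,-2.8,1,0,0,0,-4,-0.15,-2.8,1,0,0,0,0,0,0,1]'

```text
t: 1.35
tool_pos: [0.5403, -0.1861, 0.2435]
tool_rot: [-0.188, 2.137, -2.123]
contact_force: [-0.3, -0.4, -0.3]
opening: 0.0857
```

Run:
```python
from h import *
o=monitor.get_obs()
for k in ['t','q','tool_pos','contact_force']: print(k,np.round(o[k],4))
print(R.from_rotvec(o['tool_rot']).as_matrix().round(3))
d=grab('wrist','w1')
```

```text
t 1.35
q [-0.4644 -0.0794  1.7234  0.0051  1.5014  0.9304]
tool_pos [ 0.5403 -0.1861  0.2435]
contact_force [-0.3208 -0.4006 -0.3158]
[[-0.985 -0.001  0.175]
 [-0.175  0.006 -0.985]
 [-0.    -1.    -0.006]]
```

View pics/w1.png

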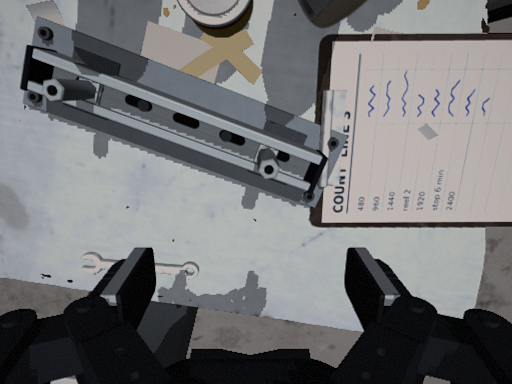

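```bash
cat > rail.py <<'E'
from h import *
import sys
def rail(tag):
    d=load(tag);P=cloud(d)
    near=(abs(P[...,0]-.567)<.12)&(abs(P[...,1]+.105)<.2)
    m=(P[...,2]>.098)&(P[...,2]<.125)&near
    n,l,s,c=cv2.connectedComponentsWithStats(m.astype(np.uint8))
    tops=[]
    for i in range(1,n):
        if s[i,4]>30:
            q=P[l==i]; zt=np.percentile(q[:,2],70); k=q[abs(q[:,2]-zt)<.003]
            (cx,cy),r=cv2.minEnclosingCircle(k[:,:2].astype(np.float32)); tops.append([cx,cy,zt]); print('top',i,s[i],cx,cy,r,zt,k.mean(0))
    T=np.array(tops); 
    if len(T)<2: return
    T=T[np.argsort(T[:,1])]; mid=T[:2].mean(0); v=T[-1]-T[0]; a=np.arctan2(v[1],v[0]); print('mid',T.mean(0),'ang',np.degrees(a),np.linalg.norm(v))
    y=np.array([np.cos(a),np.sin(a)]);x=np.array([y[1],-y[0]]); mid=T.mean(0)
    L=(P[...,2]>.044)&(P[...,2]<.058)&near; Q=P[L]; rx=(Q[:,:2]-mid[:2])@x; ry=(Q[:,:2]-mid[:2])@y
    for lo,hi in [(-70,-40),(-30,0),(0,30),(40,70)]:
        k=(ry>lo/1e3)&(ry<hi/1e3)&(abs(rx)<.03)
        for s in (-1,1):
            w=rx[k&(s*rx>0)]; 
            if len(w)>5: print(lo,hi,s,len(w),(np.percentile(w,[3,50,97])*1e3).round(1),'z',np.percentile(Q[k&(s*rx>0)][:,2],[10,50,90]).round(4))
for t in sys.argv[1:]: print(t);rail(t)
E
python3 rail.py w1 top0 scene0
```

```text
w1
top 1 [333   0  27  10 191] 0.6869113445281982 -0.232331782579422 0.006973790004849434 0.1153497817104841 [ 0.68599992 -0.23190357  0.11513078]
top 2 [ 41  79  29  23 514] 0.5840370059013367 -0.0132468705996871 0.00968693383038044 0.10816339131409938 [ 0.58437353 -0.01367598  0.10787835]
top 3 [257 157  22  22 356] 0.5503678917884827 -0.19935745000839233 0.009588455781340599 0.10818553998449171 [ 0.55091322 -0.19948679  0.10788738]
mid [ 0.60710541 -0.14831203  0.11056624] ang 115.15304949248491 0.2421424630501879
0 30 -1 239 [-29.5 -23.1 -13.2] z [0.0489 0.0507 0.0518]
40 70 -1 236 [-29.5  -7.3  -0.5] z [0.0494 0.051  0.0519]
40 70 1 227 [ 0.4  6.1 15.2] z [0.049  0.0509 0.052 ]
top0
top 1 [309 132  10   5  34] 0.6866998672485352 -0.04169376194477081 0.009968344122171402 0.11698204832809524 [ 0.68630039 -0.04134721  0.11753897]
top 3 [299 172   8   8  50] 0.5817945599555969 -0.01327088288962841 0.007889490574598312 0.10825555696018688 [ 0.58409966 -0.01253459  0.10774232]
top 4 [377 185   9   8  53] 0.5507070422172546 -0.198434978723526 0.009376470930874348 0.10828215296932157 [ 
[... 473 characters left out ...]
7 -0.19776699  0.10965804]
top 6 [278 171   7   8  43] 0.5837298035621643 -0.011890038847923279 0.008384354412555695 0.11010818755360316 [ 0.58277367 -0.01080202  0.11017072]
mid [ 0.56685233 -0.10525019  0.10981118] ang 79.75284893345923 0.18974779033748831
-70 -40 -1 41 [-21.2 -17.3 -10.8] z [0.0459 0.0511 0.0545]
-70 -40 1 31 [10.7 14.5 20.6] z [0.0477 0.0521 0.0537]
-30 0 -1 46 [-22.1 -17.7  -9.9] z [0.0448 0.0516 0.054 ]
-30 0 1 33 [10.6 13.6 19.3] z [0.0478 0.0527 0.0549]
0 30 -1 47 [-20.9 -17.6  -9.6] z [0.0452 0.0516 0.0542]
0 30 1 33 [11.3 14.3 20.7] z [0.0475 0.0522 0.0543]
40 70 -1 48 [-20.3 -17.5  -9.1] z [0.0452 0.0513 0.054 ]
40 70 1 36 [ 9.7 14.5 20.9] z [0.0476 0.0527 0.0545]
```

```bash
sed -i "s/abs(P\[...,0\]-.567)<.12/abs(P[...,0]-.567)<.06/" rail.py; python3 rail.py w1 top0 | grep -v '^top [0-9] \['
```

```text
w1
mid [ 0.56720245 -0.10630216  0.10817447] ang 79.74557639256574 0.1891315877994788
-70 -40 -1 277 [-19.7 -14.8 -11. ] z [0.0493 0.0508 0.0517]
-70 -40 1 297 [11.4 16.1 20.5] z [0.0492 0.0507 0.0518]
-30 0 -1 288 [-19.9 -14.9 -11. ] z [0.0492 0.0508 0.0517]
-30 0 1 307 [11.5 16.2 20.5] z [0.0495 0.0509 0.0519]
0 30 -1 295 [-19.9 -15.  -11. ] z [0.0493 0.0508 0.0518]
0 30 1 318 [11.5 16.2 20.5] z [0.0494 0.0509 0.0519]
40 70 -1 309 [-19.8 -14.9 -10.9] z [0.0491 0.0509 0.0519]
40 70 1 327 [11.4 16.3 20.5] z [0.0494 0.0508 0.0519]
top0
mid [ 0.5662508  -0.10585293  0.10826885] ang 80.4693982791369 0.18775563068111767
-70 -40 -1 49 [-20.1 -15.9 -10.8] z [0.0485 0.0508 0.053 ]
-70 -40 1 47 [11.4 15.  20.1] z [0.0486 0.0506 0.0526]
-30 0 -1 49 [-19.6 -15.7  -9.9] z [0.0482 0.0509 0.053 ]
-30 0 1 46 [12.2 16.2 21.1] z [0.048  0.0509 0.0531]
0 30 -1 48 [-19.1 -14.5  -9.6] z [0.0486 0.0508 0.0526]
0 30 1 48 [12.5 16.4 21.3] z [0.0481 0.0507 0.053 ]
40 70 -1 51 [-18.3 -14.2  -9.1] z [0.0466 0.0506 0.0527]
40 70 1 47 [13.  16.8 22.3] z [0.0474 0.0505 0.0527]
```

>>> servo_tool --commands '[0,0,0,0.4,0,-4.85,1,0,0,0,0.4,0,-4.85,1,0,0,0,0.4,0,-4.85,1,0,0,0,0.4,0,-4.85,1,0,0,0,0.4,0,-4.85,1,0,0,0,0.4,0,-4.85,1,0,0,0,0.4,0,-4.85,1,0,0,0,0.4,0,-4.85,1,0,0,0,0,0,0,1,0,-0.14,0,0,0,0,1,0,-0.14,0,0,0,0,1,0,-0.14,0,0,0,0,1,0,-0.14,0,0,0,0,1,0,-0.14,0,0,0,0,1,0,-0.14,0,0,0,0,1,0,-0.14,0,0,0,0,1,0,-0.14,0,0,0,0,1,0,0,0,0,0,0,1]'

```text
t: 3.2
tool_pos: [0.4363, 0.1786, 0.2384]
tool_rot: [-1.085, 1.403, -1.4]
contact_force: [0.2, -1.0, -1.1]
opening: 0.086
```

```bash
cat > st.py <<'E'
from h import *
def st():
    o=monitor.get_obs(); M=R.from_rotvec(o['tool_rot']).as_matrix()
    print('t',round(o['t'],2),'pos',(o['tool_pos']*1e3).round(1),'psi',round(np.degrees(np.arctan2(M[1,2],M[0,2])),2),'ydir',M[:,1].round(4),'F',o['contact_force'].round(2),'M',o['wrist_torque'].round(2),'open',round(o['opening']*1e3,2),'q6',round(o['q'][5],2)); return o,M
def tomove(vec_mm,M): print('tool shift cm',(M.T@np.array(vec_mm)/10).round(3))
E
python3 - <<'E'
from st import *
st(); d=grab('wrist','w2')
E
```

```text
t 3.2 pos [436.3 178.6 238.4] psi -14.97 ydir [-0.0095 -0.0047 -0.9999] F [ 0.2  -0.99 -1.07] M [ 0.   -0.03 -0.06] open 85.96 q6 0.49
```

View pics/w2.png

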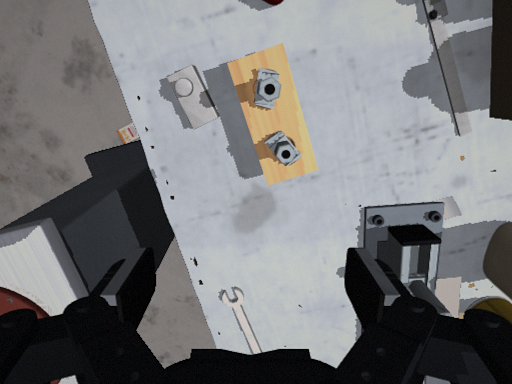

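Run:
```python
from h import *
a=cv2.imread('pics/w2.png')
cv2.imwrite('pics/c4.png',cv2.resize(a[55:180,215:325],None,fx=6,fy=4.8*1.0,interpolation=2))
d=load('w2');P=cloud(d)
near=(abs(P[...,0]-.469)<.035)&(abs(P[...,1]-.246)<.035)
k=P[near&(P[...,2]>.105)&(P[...,2]<.125)]; zt=np.median(k[:,2]); k=k[abs(k[:,2]-zt)<.003]
print('top',k.mean(0),cv2.minEnclosingCircle(k[:,:2].astype(np.float32)))
k=P[near&(P[...,2]>.0495)&(P[...,2]<.0595)]
print('bar',len(k),cv2.minAreaRect(k[:,:2].astype(np.float32)*1000),np.median(k[:,2]))
near=(abs(P[...,0]-.469)<.035)&(abs(P[...,1]-.184)<.03)
k=P[near&(P[...,2]>.0495)&(P[...,2]<.0595)]
print('short bar',len(k),cv2.minAreaRect(k[:,:2].astype(np.float32)*1000))
```

```text
top [0.46827024 0.24663225 0.1147107 ] ((0.46829572319984436, 0.24664057791233063), 0.009678453207015991)
bar 388 ((468.22601318359375, 246.46917724609375), (34.8424072265625, 19.980724334716797), 66.37217712402344) 0.05381378576665061
short bar 339 ((470.5844421386719, 185.53506469726562), (20.051496505737305, 35.217979431152344), 26.19060516357422)
```

View pics/c4.png

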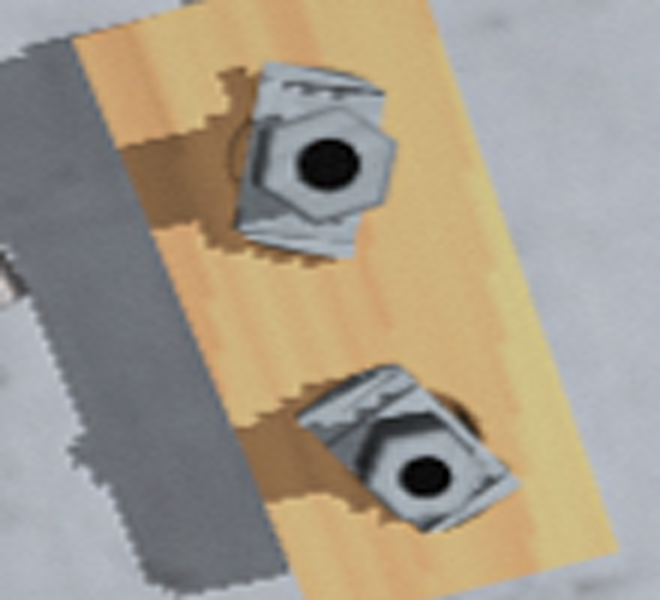

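>>> servo_tool --commands '[0.008,0.15,0.007,0,0,0,1,0,0,0,0,0,0,1]'

```text
t: 3.45
tool_pos: [0.4365, 0.1767, 0.238]
tool_rot: [-0.981, 1.511, -1.513]
contact_force: [0.3, -0.2, 0.3]
opening: 0.0856
```

```bash
cat > to.py <<'E'
from st import *
import sys
a=list(map(float,sys.argv[1:]))
o,M=st(); p=o['tool_pos']*1e3
print('delta',(np.array(a[:3])-p).round(2)); tomove(np.array(a[:3])-p,M)
psi=np.radians(a[3]); z=np.array([np.cos(psi),np.sin(psi),0]); y=np.array([0,0,-1.]); x=np.cross(y,z)
T=np.stack([x,y,z],1); print('turn tool',R.from_matrix(M.T@T).as_rotvec().round(4))
E
python3 to.py 468.3 246.5 75 -23.6
```

```text
t 3.45 pos [436.5 176.7 238. ] psi -24.11 ydir [-2.0e-04 -1.5e-03 -1.0e+00] F [ 0.35 -0.23  0.31] M [ 0.01  0.01 -0.02] open 85.61 q6 0.65
delta [  31.78   69.8  -162.99]
tool shift cm [-7.693 16.287  0.042]
turn tool [-0.0004 -0.009   0.0015]
```

>>> servo_tool --commands '[0,-0.009,0,-4,0.5,0.02,1,0,0,0,-3.7,1,0,1,0,0,0,0,3.5,0,1,0,0,0,0,3.5,0,1,0,0,0,0,1,0,1,0,0,0,0,0,0,1]'

```text
t: 4.05
tool_pos: [0.472, 0.2468, 0.1425]
tool_rot: [-0.983, 1.5, -1.508]
contact_force: [0.0, 0.4, 0.6]
opening: 0.0853
```

```bash
python3 to.py 468.3 246.5 75 -23.6
python3 - <<'E'
from h import *
d=grab('wrist','w3');P=cloud(d)
near=(abs(P[...,0]-.469)<.035)&(abs(P[...,1]-.246)<.035)
k=P[near&(P[...,2]>.105)&(P[...,2]<.125)]; zt=np.median(k[:,2]); k=k[abs(k[:,2]-zt)<.003]
print('top',k.mean(0),cv2.minEnclosingCircle(k[:,:2].astype(np.float32)))
k=P[near&(P[...,2]>.0495)&(P[...,2]<.0595)]
print('bar',len(k),cv2.minAreaRect(k[:,:2].astype(np.float32)*1000),np.median(k[:,2]))
E
```

```text
t 4.05 pos [472.  246.8 142.5] psi -23.52 ydir [ 0.0049 -0.0016 -1.    ] F [0.04 0.4  0.59] M [ 0.01 -0.02 -0.02] open 85.32 q6 0.76
delta [ -3.75  -0.34 -67.54]
tool shift cm [ 0.184  6.752 -0.365]
turn tool [-0.0052  0.0013 -0.0005]
top [0.4688252  0.24735168 0.1145796 ] ((0.4685572683811188, 0.24665892124176025), 0.00964629091322422)
bar 468 ((470.727783203125, 252.25148010253906), (23.483142852783203, 19.466293334960938), 66.18512725830078) 0.054167415702483
```

View pics/w3.png

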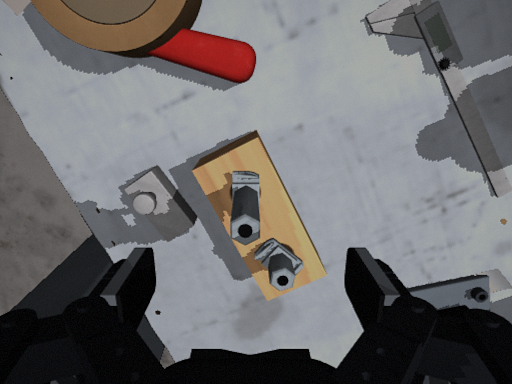

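>>> servo_tool --commands '[-0.005,0.001,0,0.18,1.2,-0.36,1,0,0,0,0,2.5,0,1,0,0,0,0,2.5,0,1,0,0,0,0,0,0,1]'

```text
t: 4.5
tool_pos: [0.4726, 0.2474, 0.0862]
tool_rot: [-0.971, 1.501, -1.505]
contact_force: [-0.6, 0.7, -0.3]
opening: 0.0855
```

```bash
python3 to.py 468.4 246.5 75 -23.6
```

```text
t 4.5 pos [472.6 247.4  86.2] psi -23.64 ydir [ 0.0126  0.0052 -0.9999] F [-0.57  0.68 -0.35] M [ 0.01  0.01 -0.02] open 85.48 q6 0.75
delta [ -4.16  -0.87 -11.15]
tool shift cm [ 0.257  1.109 -0.357]
turn tool [-0.0094 -0.0006 -0.0098]
```

>>> servo_tool --commands '[-0.009,0,-0.01,0.25,1.1,-0.35,1,0,0,0,0,0,0,1]'

```text
t: 4.7
tool_pos: [0.4695, 0.2467, 0.077]
tool_rot: [-0.982, 1.505, -1.507]
contact_force: [-0.1, -0.2, -1.0]
opening: 0.0856
```

```bash
python3 to.py 468.4 246.5 75 -23.6
```

```text
t 4.7 pos [469.5 246.7  77. ] psi -23.65 ydir [ 2.7e-03  5.0e-04 -1.0e+00] F [-0.09 -0.19 -1.04] M [-0.03 -0.04  0.03] open 85.57 q6 0.76
delta [-1.13 -0.24 -2.03]
tool shift cm [ 0.068  0.203 -0.094]
turn tool [-0.0022 -0.0009 -0.0016]
```

>>> servo_tool --commands '[-0.002,-0.001,-0.002,0.07,0.2,-0.1,1,0,0,0,0,0,0,1]'

```text
t: 4.9
tool_pos: [0.4696, 0.247, 0.0771]
tool_rot: [-0.982, 1.504, -1.506]
contact_force: [-0.1, 0.9, 1.0]
opening: 0.0856
```

```bash
python3 to.py 468.4 246.5 75 -23.6
```

```text
t 4.9 pos [469.6 247.   77.1] psi -23.58 ydir [ 3.2e-03  7.0e-04 -1.0e+00] F [-0.1   0.93  0.98] M [-0.01  0.01  0.  ] open 85.55 q6 0.76
delta [-1.21 -0.52 -2.11]
tool shift cm [ 0.097  0.211 -0.091]
turn tool [-0.0027  0.0003 -0.0019]
```

>>> servo_tool --commands '[-0.003,0,-0.002,0.1,0.2,-0.1,1,-0.003,0,-0.002,0.1,0.2,-0.1,1]'

```text
t: 5.1
tool_pos: [0.468, 0.2464, 0.0747]
tool_rot: [-0.986, 1.507, -1.505]
contact_force: [-0.8, 0.3, 0.1]
opening: 0.0854
```

```bash
python3 to.py 468.4 246.5 75 -23.6
```

```text
t 5.1 pos [468.  246.4  74.7] psi -23.57 ydir [-1.3e-03  4.0e-04 -1.0e+00] F [-0.81  0.34  0.05] M [-0.04  0.01 -0.01] open 85.43 q6 0.75
delta [0.37 0.05 0.29]
tool shift cm [-0.02  -0.029  0.032]
turn tool [0.0013 0.0005 0.0001]
```

Good alignment; close gently.

>>> servo_tool --commands '[0,0,0,0,0,0,0,0,0,0,0,0,0,0,0,0,0,0,0,0,0,0,0,0,0,0,0,0,0,0,0,0,0,0,0,0,0,0,0,0,0,0]' --grip_force 60

```text
t: 5.7
tool_pos: [0.4681, 0.2464, 0.0749]
tool_rot: [-0.986, 1.507, -1.505]
contact_force: [0.0, -0.0, 1.0]
opening: 0.0159
```

```bash
python3 to.py 468.4 246.5 75 -23.6
```

```text
t 5.7 pos [468.1 246.4  74.9] psi -23.58 ydir [-1.1e-03  5.0e-04 -1.0e+00] F [ 0.01 -0.03  1.  ] M [-0.01  0.02  0.04] open 15.9 q6 0.75
delta [0.26 0.06 0.07]
tool shift cm [-0.016 -0.007  0.022]
turn tool [0.0012 0.0004 0.    ]
```

>>> servo_tool --commands '[0,0,0,0,-1,0,0,0,0,0,0,-2,0,0,0,0,0,0,-2.5,0,0,0,0,0,0,-3,0,0,0,0,0,0,-3,0,0,0,0,0,0,0,0,0]'

```text
t: 6.3
tool_pos: [0.4659, 0.2456, 0.193]
tool_rot: [-0.994, 1.51, -1.505]
contact_force: [1.1, 0.1, -0.5]
opening: 0.0163
```

```bash
python3 to.py 567.5 -106.3 175 -10.2
python3 - <<'E'
from h import *
grab('wrist','w4');grab('scene','s4')
E
```

```text
t 6.3 pos [465.9 245.6 193. ] psi -23.58 ydir [-0.0077 -0.0018 -1.    ] F [ 1.12  0.14 -0.48] M [0.   0.01 0.06] open 16.35 q6 0.75
delta [ 101.63 -351.86  -18.  ]
tool shift cm [28.176  1.785 23.398]
turn tool [ 0.0068 -0.2334  0.004 ]
```

View pics/w4.png

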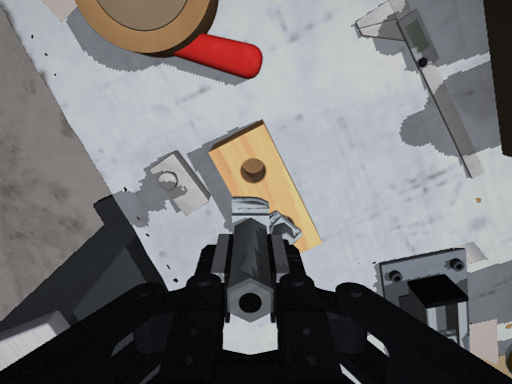

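View pics/s4.png

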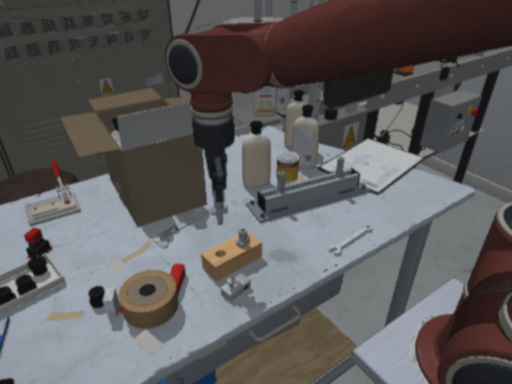

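>>> servo_tool --commands '[0,0,0,2,0,1.7,0,0,0,0,3.5,0.1,2.9,0,0,0,0,3.5,0.1,2.9,0,0,0,0,3.5,0.1,2.9,0,0,0,0,3.5,0.1,2.9,0,0,0,0,3.5,0.1,2.9,0,0,0,0,3.5,0.1,2.9,0,0,0,0,2.5,0,2.2,0,0.003,-0.11,0.002,1,0,1,0,0.003,-0.12,0.002,0,0,0,0,0,0,0,0,0,0,0]'

```text
t: 7.5
tool_pos: [0.55, -0.0991, 0.1509]
tool_rot: [-1.162, 1.374, -1.311]
contact_force: [0.1, -0.1, -1.6]
opening: 0.0159
```

```bash
python3 to.py 567.5 -106.3 175 -10.2
python3 - <<'E'
from h import *
grab('wrist','w5')
E
python3 rail.py w5
```

```text
t 7.5 pos [550.  -99.1 150.9] psi -9.85 ydir [-0.0512  0.0038 -0.9987] F [ 0.07 -0.05 -1.59] M [ 0.04 -0.02 -0.02] open 15.87 q6 -0.13
delta [17.46 -7.23 24.14]
tool shift cm [ 0.426 -2.503  1.718]
turn tool [0.0511 0.0062 0.0052]
w5
top 1 [ 273   40   37   36 1001] 0.5843608379364014 -0.012978957034647465 0.009707307443022728 0.10837664103596614 [ 0.58436114 -0.01290854  0.10794469]
top 2 [232 197  37   8 104] 0.5512145161628723 -0.08268390595912933 0.010172419250011444 0.12373371537736098 [ 0.55103991 -0.081762    0.12316526]
top 4 [265 329  13  23 216] 0.5458259582519531 -0.19591036438941956 0.0063993679359555244 0.10751818535154334 [ 0.5463298  -0.19511957  0.10728293]
mid [ 0.5604671  -0.09719108  0.11320951] ang 78.10444272301504 0.18694805079287288
-70 -40 1 190 [21.  26.1 29.7] z [0.0499 0.0509 0.0516]
-30 0 -1 166 [-11.2  -6.5  -2.4] z [0.0501 0.0509 0.0517]
-30 0 1 450 [20.  24.3 29. ] z [0.0497 0.0508 0.0518]
0 30 -1 480 [-12.2  -7.7  -3.2] z [0.0499 0.0509 0.0518]
0 30 1 504 [19.  23.4 28.2] z [0.0497 0.0509 0.0519]
40 70 -1 545 [-13.1  -8.7  -4.3] z [0.05   0.0509 0.0518]
40 70 1 581 [18.  22.4 27. ] z [0.0498 0.0509 0.0517]
```

View pics/w5.png

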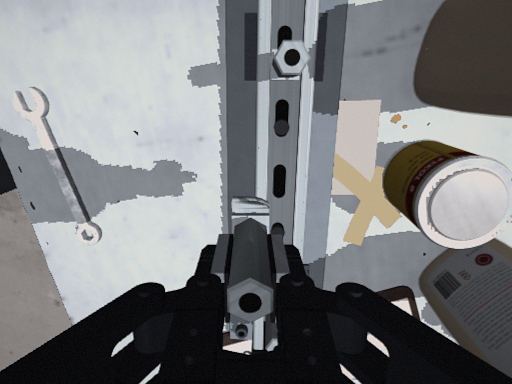

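>>> servo_tool --commands '[0.025,0.003,0.003,0.2,-1.2,0.8,0,0.025,0.003,0.003,0.2,-1.2,0.8,0]'

```text
t: 7.75
tool_pos: [0.5641, -0.1042, 0.1707]
tool_rot: [-1.12, 1.348, -1.337]
contact_force: [0.0, -0.5, -1.1]
opening: 0.0161
```

```bash
python3 to.py 567.5 -106.3 175 -10.2
```

```text
t 7.75 pos [ 564.1 -104.2  170.7] psi -10.42 ydir [-0.0062  0.0032 -1.    ] F [ 0.01 -0.46 -1.05] M [-0.02 -0.02  0.01] open 16.08 q6 -0.13
delta [ 3.39 -2.07  4.31]
tool shift cm [ 0.141 -0.434  0.368]
turn tool [ 0.0067 -0.0039 -0.002 ]
```

>>> servo_tool --commands '[0.005,-0.003,-0.002,0.12,-0.3,0.3,0,0.002,-0.001,0,0.03,0,0.08,0]'

```text
t: 7.95
tool_pos: [0.5699, -0.1067, 0.1776]
tool_rot: [-1.115, 1.333, -1.344]
contact_force: [-0.1, -0.4, -2.0]
opening: 0.0162
```

```bash
python3 to.py 567.5 -106.3 175 -10.2
python3 - <<'E'
from h import *
grab('wrist','w6')
o=monitor.get_obs(); M=R.from_rotvec(o['tool_rot']).as_matrix(); np.savez('pics/w6p.npz',p=o['tool_pos'],M=M)
d=load('w6');P=cloud(d)
Q=(P-o['tool_pos'])@M  # tool coords
# top of held post: depth behind TCP ~ -40.5mm
m=(Q[...,1]<-.037)&(Q[...,1]>-.045)&(abs(Q[...,0])<.016)&(abs(Q[...,2])<.011)
k=Q[m];print('held top',len(k),(k.mean(0)*1e3).round(2),[(np.array(x)*1e3).round(2) for x in cv2.minEnclosingCircle(k[:,[0,2]].astype(np.float32))])
v,u=np.where(m);print(u.min(),u.max(),v.min(),v.max())
# bar
m=(Q[...,1]>.012)&(Q[...,1]<.03)&(abs(Q[...,0])<.03)&(abs(Q[...,2])<.02)
k=Q[m];print('bar',len(k),np.percentile(k,[2,50,98],axis=0).round(4).tolist())
v,u=np.where(m);print(u.min(),u.max(),v.min(),v.max())
E
python3 rail.py w6
python3 -c "
import cv2;a=cv2.imread('pics/w6.png');cv2.imwrite('pics/c6.png',cv2.resize(a[20:340,180:340],None,fx=3,fy=1.85,interpolation=2))"
```

```text
t 7.95 pos [ 569.9 -106.7  177.6] psi -10.22 ydir [ 0.0073 -0.0021 -1.    ] F [-0.07 -0.45 -1.96] M [-0.02  0.02  0.02] open 16.24 q6 -0.14
delta [-2.42  0.38 -2.56]
tool shift cm [ 0.005  0.254 -0.247]
turn tool [-0.0076 -0.0003  0.0008]
held top 1994 [ -1.85 -39.82  -0.41] [array([-0.88, -0.12]), np.float64(15.75)]
219 283 273 338
bar 1106 [[-0.0181, 0.0129, -0.01], [-0.0109, 0.0207, -0.0008], [-0.0034, 0.0291, 0.0093]]
231 268 197 233
w6
top 1 [230  40  32  31 749] 0.5844080448150635 -0.01310309860855341 0.009617707692086697 0.10831315221333664 [ 0.58436413 -0.01306446  0.1079291 ]
top 2 [234 316  24  11 128] 0.5499371886253357 -0.20050284266471863 0.009159672074019909 0.10828276545122535 [ 0.54863307 -0.20274351  0.10798869]
mid [ 0.56717262 -0.10680297  0.10829796] ang 79.5773548331621 0.1905437086920595
-70 -40 -1 74 [-19.7 -16.5 -13.3] z [0.0499 0.0507 0.0515]
-30 0 -1 309 [-20.  -15.8 -11.1] z [0.0497 0.0509 0.0517]
-30 0 1 217 [11.3 16.4 20.3] z [0.0499 0.0508 0.0516]
0 30 -1 400 [-20.  -15.2 -10.9] z [0.0496 0.0509 0.0518]
0 30 1 396 [11.3 15.8 20.4] z [0.0495 0.0509 0.0518]
40 70 -1 449 [-20.1 -15.5 -11.2] z [0.0498 0.0509 0.0518]
40 70 1 452 [11.2 15.5 20.2] z [0.0499 0.0509 0.0518]
```

View pics/w6.png

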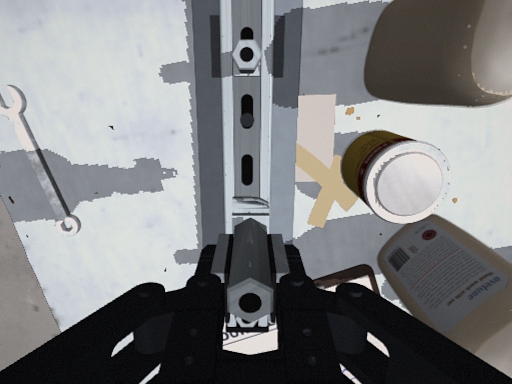

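>>> servo_tool --commands '[-0.005,0,0,0,1,-0.2,0,0,0,0,0,2,0,0,0,0,0,0,1,0,0,0,0,0,0,0,0,0,0,0,0,0,0,0,0]'

```text
t: 8.5
tool_pos: [0.5672, -0.1055, 0.1346]
tool_rot: [-1.12, 1.338, -1.34]
contact_force: [0.8, -0.2, -1.4]
opening: 0.0161
```

```bash
python3 to.py 567.8 -106.4 120 -10.2
```

```text
t 8.5 pos [ 567.2 -105.5  134.6] psi -10.19 ydir [ 5.e-04 -6.e-04 -1.e+00] F [ 0.77 -0.22 -1.42] M [ 0.02 -0.02  0.03] open 16.1 q6 -0.13
delta [  0.57  -0.9  -14.6 ]
tool shift cm [0.077 1.46  0.071]
turn tool [-0.0006  0.0001  0.0005]
```

>>> servo_tool --commands '[0,0,0,0.05,0.7,0.06,0,0,0,0,0.02,0.7,0.02,0,0,0,0,0,0.4,0,0,0,0,0,0,0,0,0]'

```text
t: 8.9
tool_pos: [0.5687, -0.1066, 0.1163]
tool_rot: [-1.119, 1.337, -1.341]
contact_force: [-0.8, 0.2, -1.9]
opening: 0.0163
```

```bash
python3 to.py 567.8 -106.4 100 -10.2;  python3 - <<'E'
from h import *
grab('wrist','w7')
o=monitor.get_obs(); M=R.from_rotvec(o['tool_rot']).as_matrix()
d=load('w7');P=cloud(d)
Q=(P-o['tool_pos'])@M
m=(Q[...,1]>.012)&(Q[...,1]<.025)&(abs(Q[...,0])<.03)&(abs(Q[...,2])<.02)
k=Q[m]
print('bar',len(k),np.percentile(k,[1,50,99],axis=0).round(4).tolist())
pz=o['tool_pos'][2]
m=(P[...,2]>.048)&(P[...,2]<.054)&(abs(Q[...,2])<.03)&(abs(Q[...,0])<.09); k=Q[m]
for lo in range(-80,0,10):
    s=k[(k[:,0]>lo/1e3)&(k[:,0]<=lo/1e3+.01)]
    a=s[s[:,2]<0][:,2];b=s[s[:,2]>0][:,2]
    if len(a)>5 and len(b)>5: print(lo,(np.percentile(a,[2,98])*1e3).round(1),(np.percentile(b,[2,98])*1e3).round(1),len(a))
a=cv2.imread('pics/w7.png');cv2.imwrite('pics/c7.png',cv2.resize(a[120:345,160:340],None,fx=4,fy=2.6,interpolation=2))
E
```

```text
t 8.9 pos [ 568.7 -106.6  116.3] psi -10.2 ydir [ 0.0023 -0.0013 -1.    ] F [-0.81  0.17 -1.88] M [0.01 0.03 0.02] open 16.28 q6 -0.14
delta [ -0.85   0.25 -16.34]
tool shift cm [-0.011  1.634 -0.092]
turn tool [-0.0025  0.      0.0009]
bar 963 [[-0.0181, 0.0124, -0.0102], [-0.0105, 0.0207, -0.0009], [-0.0017, 0.0249, 0.0093]]
-80 [-21.6 -12.6] [ 9.8 18.5] 261
-70 [-21.5 -12.8] [ 9.9 18.7] 250
-60 [-21.8 -12.6] [ 9.6 18.4] 239
-50 [-21.5 -12.5] [ 9.7 18.8] 238
-40 [-21.8 -12.6] [ 9.8 18.4] 224
-30 [-21.4 -12.8] [10.  18.6] 208
-20 [-21.7 -12.9] [ 9.6 18.8] 203
-10 [-21.4 -13. ] [ 9.7 18.5] 184
```

View pics/c7.png

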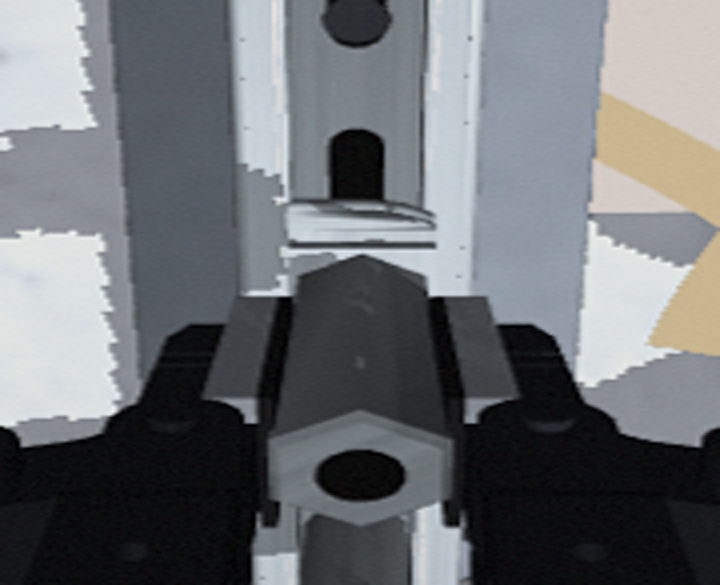

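>>> servo_tool --commands '[-0.002,0,0.001,0,0.5,-0.06,0,0,0,0,0,0.7,-0.03,0,0,0,0,0,0.7,-0.02,0,0,0,0,0,0.5,0,0,0,0,0,0,0,0,0]'

```text
t: 9.45
tool_pos: [0.568, -0.1066, 0.0911]
tool_rot: [-1.119, 1.338, -1.34]
contact_force: [0.1, -0.2, -2.2]
opening: 0.0163
```

```bash
cat > look.py <<'E'
from h import *
import sys
t=sys.argv[1]; grab('wrist',t)
o=monitor.get_obs(); M=R.from_rotvec(o['tool_rot']).as_matrix()
d=load(t);P=cloud(d)
Q=(P-o['tool_pos'])@M
m=(Q[...,1]>.014)&(Q[...,1]<.0215)&(abs(Q[...,0])<.03)&(abs(Q[...,2])<.011)
k=Q[m]
if len(k)>20: print('bar',len(k),(np.percentile(k,[1,50,99],axis=0)*1e3).round(1).tolist())
m=(P[...,2]>.048)&(P[...,2]<.054)&(abs(Q[...,2])<.03)&(Q[...,0]<-.03)&(Q[...,0]>-.09); k=Q[m]
a=k[k[:,2]<0][:,2];b=k[k[:,2]>0][:,2]
x=np.r_[np.percentile(a,[2,98]),np.percentile(b,[2,98])]*1e3
print('slot',x.round(1),'mids',x[[0,3]].mean().round(2),x[[1,2]].mean().round(2))
E
python3 to.py 567.8 -106.4 83 -10.2; python3 look.py w8
```

```text
t 9.45 pos [ 568.  -106.6   91.1] psi -10.2 ydir [ 1.6e-03 -2.0e-04 -1.0e+00] F [ 0.07 -0.22 -2.16] M [-0.04  0.02  0.01] open 16.33 q6 -0.14
delta [-0.17  0.21 -8.07]
tool shift cm [-0.017  0.807 -0.022]
turn tool [-0.0016  0.     -0.0001]
bar 606 [[-17.9, 14.2, -10.1], [-9.5, 20.3, -0.9], [-0.9, 21.4, 9.3]]
slot [-20.8  -7.4   7.2  19.5] mids -0.63 -0.08
```

>>> servo_tool --commands '[-0.001,0,0,0,0.4,-0.02,0,0,0,0,0,0.4,0,0,0,0,0,0,0.2,0,0]'

```text
t: 9.8
tool_pos: [0.5686, -0.1068, 0.0815]
tool_rot: [-1.118, 1.337, -1.341]
contact_force: [-0.2, -0.6, -2.2]
opening: 0.0163
```

```bash
python3 to.py 567.8 -106.4 79 -10.2; python3 look.py w9
```

```text
t 9.8 pos [ 568.6 -106.8   81.5] psi -10.19 ydir [ 2.6e-03 -7.0e-04 -1.0e+00] F [-0.21 -0.63 -2.24] M [ 0.01  0.03 -0.03] open 16.31 q6 -0.14
delta [-0.82  0.4  -2.55]
tool shift cm [-0.025  0.255 -0.088]
turn tool [-0.0027  0.0001  0.0002]
bar 641 [[-17.9, 14.2, -9.8], [-9.7, 19.8, -0.5], [-1.0, 21.4, 9.7]]
slot [-21.1  -7.6   7.4  19.3] mids -0.89 -0.08
```

>>> servo_tool --commands '[-0.003,0,0,0,0,-0.08,0,-0.001,0,0,0,0,-0.03,0]'

```text
t: 10.05
tool_pos: [0.5673, -0.1065, 0.0811]
tool_rot: [-1.121, 1.341, -1.338]
contact_force: [0.5, 0.7, -1.7]
opening: 0.016
```

```bash
python3 to.py 567.8 -106.4 79 -10.2; python3 look.py w10
```

```text
t 10.05 pos [ 567.3 -106.5   81.1] psi -10.2 ydir [-2.2e-03  3.0e-04 -1.0e+00] F [ 0.5   0.67 -1.73] M [-0.   -0.01  0.02] open 16.03 q6 -0.14
delta [ 0.54  0.13 -2.14]
tool shift cm [-0.023  0.213  0.052]
turn tool [0.0022 0.     0.0001]
bar 619 [[-18.0, 14.5, -10.0], [-9.6, 20.1, -0.8], [-1.0, 21.4, 9.4]]
slot [-19.9  -6.9   7.9  20.5] mids 0.3 0.5
```

>>> servo_tool --commands '[0.002,0,0,0,0.15,0.04,0,0,0,0,0,0.2,0,0,0,0,0,0,0.1,0,0]'

```text
t: 10.4
tool_pos: [0.5682, -0.1068, 0.077]
tool_rot: [-1.119, 1.338, -1.34]
contact_force: [0.1, 0.1, -1.1]
opening: 0.0162
```

```bash
python3 to.py 567.8 -106.4 75 -10.2; python3 look.py w11
```

```text
t 10.4 pos [ 568.2 -106.8   77. ] psi -10.2 ydir [ 1.2e-03 -5.0e-04 -1.0e+00] F [ 0.11  0.15 -1.15] M [-0.02 -0.02  0.01] open 16.19 q6 -0.14
delta [-0.36  0.36 -2.04]
tool shift cm [-0.03   0.203 -0.042]
turn tool [-0.0013  0.      0.0003]
bar 636 [[-18.0, 14.3, -9.9], [-9.6, 20.0, -0.7], [-1.1, 21.4, 9.6]]
slot [-20.7  -8.    7.6  19.6] mids -0.54 -0.22
```

>>> servo_tool --commands '[-0.001,0,0,0,0.25,-0.03,0,0,0,0,0,0.25,0,0,0,0,0,0,0.25,0,0,0,0,0,0,0.15,0,0]'

```text
t: 10.85
tool_pos: [0.5681, -0.1068, 0.0684]
tool_rot: [-1.12, 1.339, -1.34]
contact_force: [-2.0, 0.4, 3.2]
opening: 0.016
```

```bash
python3 to.py 567.8 -106.4 63 -10.2
```

```text
t 10.85 pos [ 568.1 -106.8   68.4] psi -10.19 ydir [ 3.e-04 -5.e-04 -1.e+00] F [-2.04  0.42  3.21] M [0.12 0.43 0.02] open 16.02 q6 -0.14
delta [-0.35  0.41 -5.44]
tool shift cm [-0.034  0.544 -0.042]
turn tool [-0.0004  0.0001  0.0004]
```

>>> servo_tool --commands '[0,0,0,0,0.15,-0.05,0,0,0,0,0,0.2,-0.02,0]'

```text
t: 11.05
tool_pos: [0.5681, -0.1068, 0.0661]
tool_rot: [-1.119, 1.338, -1.34]
contact_force: [-2.3, 1.5, 3.8]
opening: 0.0161
```

```bash
python3 to.py 567.5 -106.4 63 -10.2
```

```text
t 11.05 pos [ 568.1 -106.8   66.1] psi -10.19 ydir [ 1.4e-03 -6.0e-04 -1.0e+00] F [-2.35  1.51  3.83] M [ 0.15  0.59 -0.01] open 16.09 q6 -0.14
delta [-0.6   0.42 -3.09]
tool shift cm [-0.031  0.309 -0.067]
turn tool [-0.0014  0.0001  0.0004]
```

>>> servo_tool --commands '[-0.001,0,0,0,0.15,-0.06,0,0,0,0,0,0.2,-0.03,0]'

```text
t: 11.25
tool_pos: [0.5681, -0.1068, 0.064]
tool_rot: [-1.119, 1.337, -1.341]
contact_force: [-3.8, 0.6, 5.5]
opening: 0.0163
```

```bash
python3 to.py 567.5 -106.4 63 -10.2
```

```text
t 11.25 pos [ 568.1 -106.8   64. ] psi -10.19 ydir [ 2.2e-03 -9.0e-04 -1.0e+00] F [-3.8   0.63  5.53] M [0.21 0.65 0.01] open 16.33 q6 -0.14
delta [-0.6   0.43 -1.03]
tool shift cm [-0.032  0.103 -0.067]
turn tool [-0.0023  0.0001  0.0005]
```

>>> servo_tool --commands '[-0.002,0,0,0,0.1,-0.12,0,0,0,0,0,0.12,-0.08,0]'

```text
t: 11.45
tool_pos: [0.5679, -0.1068, 0.0639]
tool_rot: [-1.117, 1.335, -1.342]
contact_force: [-1.5, 2.1, 6.7]
opening: 0.0161
```

```bash
python3 to.py 567.5 -106.4 63 -10.2
```

```text
t 11.45 pos [ 567.9 -106.8   63.9] psi -10.19 ydir [ 0.0044 -0.0013 -1.    ] F [-1.48  2.12  6.71] M [0.27 0.51 0.  ] open 16.13 q6 -0.14
delta [-0.43  0.41 -0.9 ]
tool shift cm [-0.033  0.09  -0.05 ]
turn tool [-0.0045  0.0001  0.0005]
```

>>> servo_tool --commands '[-0.006,0,0,0,0.2,-0.06,0,-0.003,0,0,0,0.15,-0.04,0]'

```text
t: 11.65
tool_pos: [0.5683, -0.1069, 0.0627]
tool_rot: [-1.121, 1.34, -1.339]
contact_force: [-3.7, 1.9, 7.8]
opening: 0.0162
```

```bash
python3 to.py 567.5 -106.4 63 -10.2; python3 look.py w12
```

```text
t 11.65 pos [ 568.3 -106.9   62.7] psi -10.19 ydir [-1.8e-03 -2.0e-04 -1.0e+00] F [-3.68  1.95  7.76] M [ 0.23  0.69 -0.03] open 16.2 q6 -0.14
delta [-0.81  0.47  0.26]
tool shift cm [-0.032 -0.025 -0.089]
turn tool [0.0017 0.0001 0.0005]
bar 653 [[-25.1, 14.3, -10.3], [-9.7, 20.0, -0.2], [-1.5, 21.4, 10.3]]
slot [-20.9  -8.4   6.8  19.4] mids -0.74 -0.81
```

View pics/w12.png

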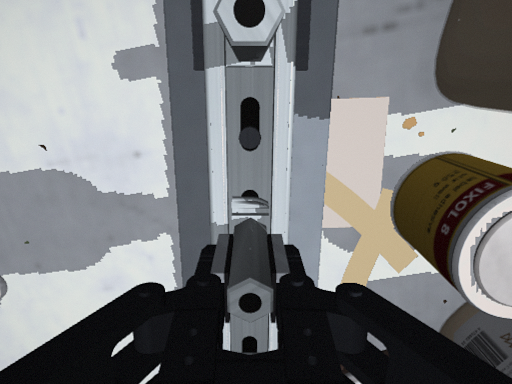

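>>> servo_tool --commands '[0,0.06,0,0,0.12,-0.12,0,0,0.1,0,0.02,0.1,-0.1,0,0,0.1,0,0.03,0.1,-0.08,0]'

```text
t: 12.0
tool_pos: [0.5688, -0.1074, 0.0637]
tool_rot: [-0.959, 1.525, -1.534]
contact_force: [-1.1, 1.0, 6.7]
opening: 0.016
```

```bash
python3 to.py 567.5 -106.4 63 -100.3
```

```text
t 12.0 pos [ 568.8 -107.4   63.7] psi -25.61 ydir [ 0.0062 -0.0021 -1.    ] F [-1.06  0.98  6.75] M [ 0.22  0.28 -0.02] open 16.02 q6 0.13
delta [-1.31  1.03 -0.75]
tool shift cm [-0.036  0.074 -0.163]
turn tool [-0.005   1.3036 -0.0049]
```

>>> servo_tool --commands '[-0.005,0.06,-0.004,0.02,0.2,-0.15,0,-0.003,0.1,-0.002,0.03,0.15,-0.15,0,0,0.1,0,0.05,0.12,-0.1,0]'

```text
t: 12.3
tool_pos: [0.5688, -0.1072, 0.0636]
tool_rot: [-0.776, 1.708, -1.722]
contact_force: [-1.5, 1.0, 7.2]
opening: 0.0161
```

```bash
python3 to.py 567.5 -106.4 63 -100.3
```

```text
t 12.3 pos [ 568.8 -107.2   63.6] psi -41.15 ydir [ 0.0057 -0.0056 -1.    ] F [-1.46  1.02  7.21] M [0.35 0.41 0.03] open 16.13 q6 0.41
delta [-1.33  0.81 -0.57]
tool shift cm [ 0.026  0.056 -0.154]
turn tool [-0.0075  1.0323 -0.0037]
```

>>> servo_tool --commands '[-0.008,0.08,-0.004,0.07,0.2,-0.12,0,-0.004,0.12,-0.002,0.08,0.15,-0.1,0,-0.002,0.12,0,0.1,0.12,-0.08,0]'

```text
t: 12.6
tool_pos: [0.5684, -0.1071, 0.0632]
tool_rot: [-0.513, 1.929, -1.93]
contact_force: [-2.0, 1.6, 7.0]
opening: 0.0158
```

```bash
python3 to.py 567.5 -106.4 63 -100.3
```

```text
t 12.6 pos [ 568.4 -107.1   63.2] psi -60.23 ydir [-2.e-04 -6.e-04 -1.e+00] F [-1.95  1.58  7.  ] M [0.36 0.4  0.06] open 15.75 q6 0.74
delta [-0.94  0.68 -0.24]
tool shift cm [ 0.048  0.024 -0.106]
turn tool [-5.000e-04  6.993e-01  3.000e-04]
```

>>> servo_tool --commands '[0,0.08,0,0.1,0.14,-0.06,0,0,0.12,0,0.1,0.12,-0.04,0,0,0.12,0,0.1,0.12,-0.03,0]'

```text
t: 12.9
tool_pos: [0.5679, -0.107, 0.0632]
tool_rot: [-0.192, 2.12, -2.122]
contact_force: [-1.9, 1.9, 7.2]
opening: 0.016
```

```bash
python3 to.py 567.5 -106.4 63 -100.3
```

```text
t 12.9 pos [ 567.9 -107.    63.2] psi -79.34 ydir [ 5.9e-03 -4.0e-04 -1.0e+00] F [-1.91  1.92  7.17] M [0.35 0.36 0.06] open 15.95 q6 1.07
delta [-0.43  0.61 -0.23]
tool shift cm [ 0.031  0.023 -0.068]
turn tool [-0.0004  0.3658 -0.006 ]
```

>>> servo_tool --commands '[0,0.1,-0.005,0.08,0.13,-0.04,0,0,0.12,-0.002,0.05,0.12,0,0,0,0.1,0,0.03,0.1,0,0]'

```text
t: 13.2
tool_pos: [0.5681, -0.1064, 0.0632]
tool_rot: [-0.161, -2.145, 2.146]
contact_force: [-4.1, 3.4, 7.1]
opening: 0.016
```

```bash
python3 to.py 567.5 -106.4 63 -100.3
```

```text
t 13.2 pos [ 568.1 -106.4   63.2] psi -98.46 ydir [ 2.5e-03 -6.0e-04 -1.0e+00] F [-4.09  3.4   7.14] M [0.45 0.73 0.1 ] open 15.96 q6 1.4
delta [-0.6   0.02 -0.18]
tool shift cm [0.06  0.018 0.007]
turn tool [-0.0001  0.0321 -0.0025]
```

>>> servo_tool --commands '[0,0.03,-0.002,0.08,0.1,0,0,0,0.01,0,0.05,0.08,0,0]'

```text
t: 13.4
tool_pos: [0.5679, -0.1062, 0.0633]
tool_rot: [-0.206, -2.122, 2.123]
contact_force: [-2.5, 1.3, 5.1]
opening: 0.0162
```

```bash
python3 to.py 567.5 -106.4 63 -100.3
python3 - <<'E'
from h import *
grab('wrist','w13')
E
```

```text
t 13.4 pos [ 567.9 -106.2   63.3] psi -100.92 ydir [ 2.7e-03 -5.0e-04 -1.0e+00] F [-2.53  1.26  5.1 ] M [0.18 0.48 0.05] open 16.25 q6 1.45
delta [-0.39 -0.2  -0.26]
tool shift cm [0.034 0.026 0.027]
turn tool [-0.     -0.0108 -0.0027]
```

View pics/w13.png

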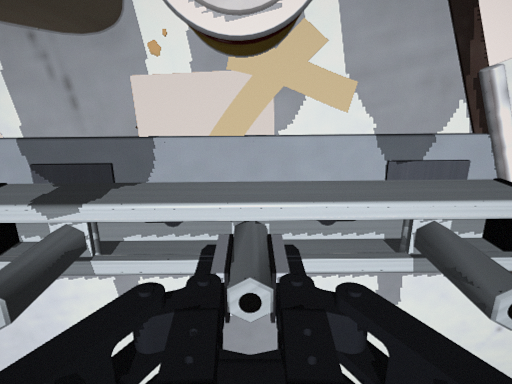

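>>> servo_tool --commands '[0,-0.008,-0.002,0.04,-0.05,0,0,0,0,0,0.02,-0.08,0,0,0,0,0,0.02,-0.08,0,0]'

```text
t: 13.75
tool_pos: [0.5679, -0.1062, 0.0668]
tool_rot: [-0.197, -2.127, 2.128]
contact_force: [-1.9, 0.6, 4.2]
opening: 0.0164
```

```bash
python3 to.py 567.5 -106.4 68 -100.3
```

```text
t 13.75 pos [ 567.9 -106.2   66.8] psi -100.45 ydir [ 2.6e-03 -7.0e-04 -1.0e+00] F [-1.85  0.65  4.17] M [ 0.12  0.32 -0.03] open 16.36 q6 1.44
delta [-0.38 -0.2   1.24]
tool shift cm [ 0.034 -0.125  0.026]
turn tool [-0.0002 -0.0026 -0.0027]
```

>>> servo_tool --commands '[0,0,-0.002,0.03,-0.05,0,0,0,0,-0.001,0.01,-0.08,0,0,0,0,0,0,-0.06,0,0]'

```text
t: 14.05
tool_pos: [0.5678, -0.1062, 0.0681]
tool_rot: [-0.196, -2.126, 2.127]
contact_force: [1.2, 0.3, -1.7]
opening: 0.0162
```

```bash
python3 to.py 567.5 -106.4 68 -100.3
```

```text
t 14.05 pos [ 567.8 -106.2   68.1] psi -100.47 ydir [ 1.1e-03 -4.0e-04 -1.0e+00] F [ 1.21  0.31 -1.67] M [ 0.02 -0.22  0.04] open 16.2 q6 1.44
delta [-0.28 -0.21 -0.13]
tool shift cm [0.024 0.013 0.025]
turn tool [-0.0002 -0.0029 -0.0012]
```

>>> servo_tool --commands '[0,0,0,0,0,0,0.5,0,0,0,0,0,0,0.5,0,0,0,0,0,0,0.5,0,0,0,0,0,0,0.5]'

```text
t: 14.45
tool_pos: [0.5669, -0.1061, 0.0664]
tool_rot: [-0.194, -2.125, 2.125]
contact_force: [-1.0, 0.1, 1.1]
opening: 0.0428
```

```bash
python3 to.py 567.5 -106.4 68 -100.3
python3 - <<'E'
from h import *
grab('wrist','w14')
E
```

```text
t 14.45 pos [ 566.9 -106.1   66.4] psi -100.47 ydir [-9.e-04 -1.e-04 -1.e+00] F [-1.01  0.11  1.15] M [-0.04  0.03 -0.03] open 42.84 q6 1.44
delta [ 0.64 -0.29  1.55]
tool shift cm [-0.068 -0.155  0.017]
turn tool [-0.0003 -0.003   0.0009]
```

View pics/w14.png

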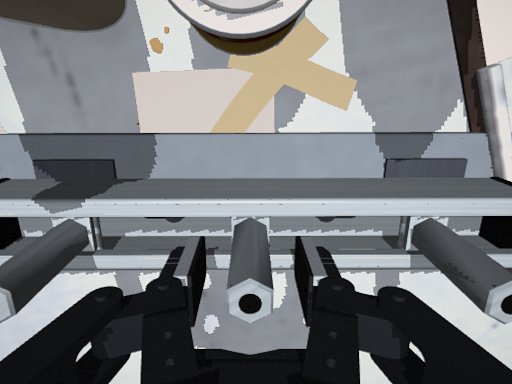

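>>> servo_tool --commands '[0,0,0,0,-1,0,0.6,0,0,0,0,-2,0,0.6,0,0,0,0,-3,0,0.6,0,0,0,0,-4,0,0.6,0,0,0,0,-4,0,0.6,0,0,0,0,-2,0,0.6,0,0,0,0,0,0,0.6,0,0,0,4,0,0,0.6,0,0,0,4,0,0,0.6,0,0,0,0,0,0,0.6]'

```text
t: 15.5
tool_pos: [0.4848, -0.0907, 0.2321]
tool_rot: [-0.188, -2.124, 2.122]
contact_force: [1.2, 0.1, 0.2]
opening: 0.0513
```

```bash
python3 to.py 567.5 -106.4 200 -100.3
python3 - <<'E'
from h import *
d=grab('wrist','w15');P=cloud(d)
n=(abs(P[...,0]-.567)<.05)&(abs(P[...,1]+.105)<.2)
m=n&(P[...,2]>.095)&(P[...,2]<.125)
k_,l,s,c=cv2.connectedComponentsWithStats(m.astype(np.uint8))
for i in range(1,k_):
    if s[i,4]>40:
        q=P[l==i]; zt=np.percentile(q[:,2],70);q=q[abs(q[:,2]-zt)<.003]
        print('top',(np.array(cv2.minEnclosingCircle(q[:,:2].astype(np.float32))[0])*1e3).round(1),round(zt*1e3,2),s[i,4])
# post shaft axis from lower parts is one-sided; bar top patches
top=grab('top','t15');
E
```

```text
t 15.5 pos [484.8 -90.7 232.1] psi -100.46 ydir [-0.0059  0.0014 -1.    ] F [1.2  0.07 0.15] M [-0.    0.03  0.01] open 51.3 q6 1.42
delta [ 82.67 -15.69 -32.13]
tool shift cm [-8.434  3.161  0.043]
turn tool [ 0.0003 -0.0028  0.0061]
top [ 568.1 -106. ] 108.34 445
top [584.3 -12.7] 108.21 560
top [ 550.6 -199.3] 108.12 566
```

View pics/w15.png

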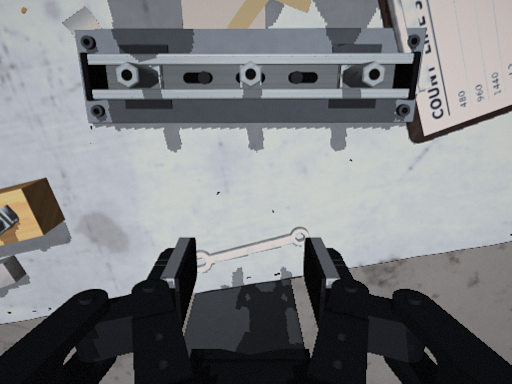

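```bash
python3 -c "
import cv2;a=cv2.imread('pics/w15.png');cv2.imwrite('pics/c15.png',cv2.resize(a[40:110,100:400],None,fx=2.6,fy=2.6,interpolation=2))"
```

```text
(no output)
```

View pics/c15.png

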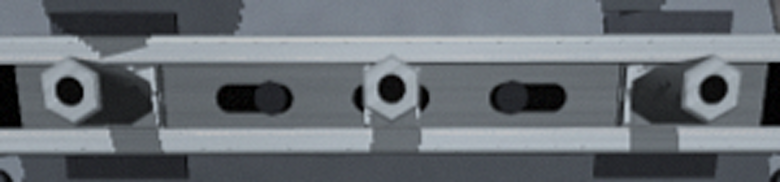

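The middle post at (250,74) has its nut crosswise under both lips, in line with its neighbours at (127,74) and (373,74).

```bash
python3 -c "
from station import ticket; print(ticket.finish_job())"
```

```text
the job is handed in; nothing more can be done
None
```

The long post is fitted in the rail's middle place and the job is handed in at about 15.6 s; no verdict is reported back.

- **Fitting:** I gripped the post on its flats and lowered the nut lengthwise into the slot. I pressed it down until the tool's height put the nut's origin at about 32.7 mm, then turned it about 90° clockwise. The spring then lifted it until it stopped, and I released it and drew back.
- **Forces:** At the readings taken between moves, the tool force stayed under about 9 N. I did not record it continuously.
- **Height:** The final wrist picture puts its top at 108.3 mm, against 108.2 and 108.1 mm for its neighbours. That matches both grooves being caught, with the rail shimmed about 2 mm.
- **Position:** Its top is within about 1 mm of midway between the fitted posts. The gripper's angle at release was within about 1° of crosswise.
- **Upright:** I judged this only from the top's position and the tool's own tilt (under about 0.3°), not from a separate measurement.
- **Sideways force:** While pressing down there was a steady 2 to 4 N from the slot wall, because the tool sat about 0.5 mm off centre; it reversed to about 1 N once the nut caught.
- **Other objects:** The gripper never came near the short post or the bystanders, but I did not measure their positions again.

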